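# Swing the sample tray home against its stop and wedge it fast

### The job

Push the white tray near its free corner so that it swings round its pin until its far side presses against the red tip of the stop; lean on it there with a push of about 10 N for a moment. Only then let go of it and slide the orange wedge in behind the tray's free corner until it jams and the tray stays clamped tight between wedge and stop. Keep every push and contact gentle (below 14 N), keep the vial standing in the tray, leave the other things alone.

Things in the scene. Friction and masses are not known exactly. Their poses are not given: they have to be found in the camera images.
- dock: Fixed white docking board, 385 x 400, 8 thick, on the table. Origin: axis of its upright steel pivot pin (10 diameter, top 34 above the table), at table height. Board axes: x from the robot's side to the stop's side; y along the wedge's track, from the wedge to the pin. The board may be turned by 0.2 rad. Tray, stop and wedge sizes are in mm.
- tray: White tray, blue liner, 0.19-0.34 kg, loose, slick underside; turns on the pin by a hole in its corner lug. Origin: hole axis, underside (8 above table). Spans tray x -20 to 100, y -180 to -20; rim 30 high, 4 thick. Home: axes parallel to the board's within 0.09 rad, as the stop is set. Starts turned clockwise (negative yaw) 0.55-0.95 rad from the board, free end to the robot.
- tray_corner (a point): The tray's free corner on the robot's side (tray coordinates -20, -180), half-way up the 30 high rim. The outer face of the long side at tray x = -20, near this corner, is the place to push, towards tray +x.
- stop: Fixed blue block (26 x 50 x 36) at board x 137-163, y -190 to -140. A stud with a red tip (18 diameter, axis 26 above table, board y -165) points to board -x and meets the tray's far wall. Tip face at board x 100 give or take 12: set differently each time, not measured; feel for it. Tip is sprung, 5 N per mm, 6 travel, then solid. Origin and axes as the dock's.
- wedge: Orange wedge, 12 to 34 above table, sliding along board y. Origin: its thin tip, at board top (8); axes as the board's. Starts fully back, tip at board (-38, -215); slides 135 to board +y, friction 2 N, stays where left. Its face slopes 0.36 rad, thicker to board +x over 100 behind the tip; pushed in behind the tray's free corner it jams after 45-130 of travel and holds by friction.
- wedge_post (a point): A point on the axis of the wedge's upright black post (16 diameter, free from 34 to 78 above the table); this point is 58 above the table, in wedge coordinates at (-4, -92). Push the post from behind towards board +y, or grip it from above.
- vial_mid (a point): Squat clear sample vial with white cap, 40 diameter x 42 tall, standing loose in the tray; this point is at its centre. It rides along and must stay upright.
- spray: Bystander: green round spray-type bottle, 56 diameter x 190 tall; origin at the centre of its underside.
- beaker: Bystander: clear plastic cup, 70 diameter x 90 tall; origin at the centre of its underside.
- jar: Bystander: small white jar with red cap, 44 diameter x 60 tall; origin at the centre of its underside.
Mind the look-alikes: they are no part of the job. Several things have the shape of the tray; the one meant has the colours described above.

How it is judged:
On the way:
1. the tray is pressed against the stop's tip with at least 4 N for 0.2 s while the wedge is still back (contact force between tray and stop above 4 N and y of wedge in the frame of dock below -0.195 m), for 0.2 s.
At the end, for the whole second after the job is handed in: The tray, flat on the board and on its pin (within 4 mm), at rest at its home heading (within 0.12 rad of the board's axes), is clamped: it bears on the stop's tip with more than 1 N and on the wedge with more than 1 N, with the robot away; the vial stands upright in the tray (contact force between tray and stop above 1 N and contact force between tray and wedge above 1 N and angle between the x axis of tray and the x axis of dock, either way round below 0.12 rad and horizontal distance between tray and dock below 0.004 m and z of tray in the frame of dock below 0.012 m and linear speed of tray below 0.01 m/s and angle between vial_mid's own z axis and vertical below 0.2 rad and x of vial_mid in the frame of tray between -0.02 and 0.1 m and y of vial_mid in the frame of tray between -0.18 and -0.02 m); the robot touches nothing.
It fails at once if the robot pushes the tray or the wedge with more than 15 N, or the tray is forced against the stop with more than 15 N (contact force between any of the arm, the fingers and tray above 15 N or contact force between any of the fingers, the arm and wedge above 15 N or contact force between tray and stop above 15 N).
It fails at once if the vial is tipped (angle between vial_mid's own z axis and vertical above 0.5 rad).
It fails at once if a bystander is moved by more than 30 mm (distance of any of spray, beaker, jar from where it was at the start of the episode above 0.03 m).
It also fails if it takes over 72 s, if anything falls off the work surface, if the arm or the gripper's body presses on something with over 40 N, if the wrist force passes 120 N, or if a joint passes its speed limit or range.

### The arm

A 7-joint arm with a two-finger parallel gripper is mounted at the origin on the work surface. World frame = base frame: x ahead of the robot, y to its left, z up, the work surface at z = 0. Lengths are in m, angles in rad, forces in N, time in s.
With the tool pointing down it reaches from about 0.4 to 0.875 m from the base axis. Payload 6.5 kg.
Tool frame: the origin (TCP) lies between the finger pads; the fingertips stand 14 mm ahead of it and the grasp point (between the pads) lies 5 mm behind it; z points along the fingers, y is the line along which they close (so a half turn about z gives the same grasp; the last joint's range is limited). The gripper opens to 88 mm and grips with 3 to 60 N. Pads are 18 mm wide; open, the fingers measure 123 mm over their backs; the gripper's body (75 mm by 187 mm) begins 45 mm behind the grasp point.
Start: joints at [1.206, 0.536, -0.004, 1.538, 0.003, 1.067, -0.071], TCP at [0.191, -0.621, 0.218] pointing down, gripper open.
Joint ranges: [-2.7, 2.7], [-0.37, 2.16], [-1.27, 1.26], [0.24, 2.4], [-1.31, 4.45], [0.19, 1.91], [-2.76, 2.76]. Speed limits (rad/s): [2.39, 2.39, 3.14, 3.14, 3.14, 3.14, 3.14].

### API

Orientations are given as [roll, pitch, yaw] about the fixed x, y, z axes, in that order (R = Rz(yaw) Ry(pitch) Rx(roll)).
In Python, from rig import sensors, cams, env gives the robot as it stands.
- The arm moves only by the tool play_rows, never from a script. Its argument "deltas" is a list of rows, each a list of 4 numbers: the shift along the tool's x, y, z in mm, then the turn about the tool's z in degrees. A call has 1 to 20 rows; each row is the pose to reach, as a shift and turn from the pose commanded when the call began, along the tool's axes at that moment; what a row does not reach only later rows make up. A row lasts 1/12 s, in which the tool goes at most 41.7 mm and 7.16 degrees, less where a joint would pass 70% of its speed; a pose out of reach is approached as far as the arm can. A call with a gripper value outside its range is refused whole. "fingers" is the closure in counts, from 0 (fully open) to 255 (shut), set as the call begins (left out, the last holds). The fingers move at their own pace and stop on an object; "squeeze" is the grip in N (left out, the last holds). Time passes only in rows, so rows that repeat a pose let the fingers close. It gives the time, the measured TCP pose, the force, the opening and the grip force at its end, in the units of the state.
- sensors.sense(): the state, without advancing time (a new reading comes with each control period).
- cams.read_camera(name): name is "scene" or "side" or "wrist"; returns a dict with "image" (480x640x3 uint8, red, green, blue), "camera_matrix" (3x3 intrinsics, pixels), "cam_to_world" (4x4, takes a point from camera to world coordinates). Camera axes: x right, y down, z forward; pixel columns grow to the right and rows downward; lengths in m; the calibration is good to about 2 mm. A picture is of the moment at which its call begins. There is no depth.
- env.job_done(): hands the job in; it is judged then, once.
Trained networks look in the newest picture that a camera, given by its name, has taken for a name from the list of things; names that differ only in an ending like _2 or _b are one class to them, and where a whole thing is asked for, a point or a joint stands for the part that bears it (a point fixed in the world has none). Each returns a list of dicts, best first, with "confidence" (0 to 1); they miss things now and then, are a little off and sometimes report something else, mostly with a low value. They report only what shows in the picture. A call takes as long as a camera call. They do not tell look-alikes from the thing itself.
- cams.look_for(target, camera): "box" ([centre column, centre row, width, height] in pixels, round what is visible of it).
- cams.landmark_of(target, camera): "centre" ([column, row] in pixels: a listed point, or the origin of a listed thing).
The state is a dict: "clock": time; "joint_pos": joint angles; "dq": joint speeds; "joint_efforts": joint torques, N m; "eef_pos": TCP position; "tool_rot": TCP orientation; "contact_force": force on the tool from outside, world axes, zero at the start; "torque": the same for the moment, N m; "opening": finger opening in m; "finger_force": force on a finger pad.
Only numpy, scipy, OpenCV 4.12 (cv2) and the standard library are available. Lean on these libraries where they do the work, as an engineer would, in place of code of your own. Each camera call takes 0.05 s, during which the arm holds its last target. There are 200 camera calls.

## Working session

There is one attempt and no reset: what is moved stays moved. The work goes in short steps, Python scripts to look and compute and a tool call to move; the robot and the scene stay as the last step left them, time stands still between calls to the robot, and variables do not carry over. Pictures are saved under pics/ and viewed, at most 10 in all, crops included, and the job is handed in when it is done.

Besides the shell and the picture viewer there is one more tool, called by a JSON object that holds its "op" and its "data", one argument or row to a line. play_rows: Moves the arm, as the interface text tells. Its arguments: {"type":"object","properties":{"deltas":{"type":"array"},"fingers":{"type":"number"},"squeeze":{"type":"number"}},"required":["deltas"]}

```bash
mkdir -p pics; cat > h.py <<'E'
import numpy as np, cv2
from rig import sensors, cams, env
def ray(c,px,z):
    K=np.array(c["camera_matrix"]);T=np.array(c["cam_to_world"])
    d=T[:3,:3]@np.linalg.solve(K,[px[0],px[1],1.]);o=T[:3,3]
    return o+d*(z-o[2])/d[2]
def proj(c,P):
    K=np.array(c["camera_matrix"]);T=np.linalg.inv(np.array(c["cam_to_world"]))
    p=K@(T[:3,:3]@np.array(P)+T[:3,3]);return p[:2]/p[2]
def save(c,n): cv2.imwrite(f"pics/{n}.png",c["image"][:,:,::-1])
E
cat > a.py <<'E'
from h import *
Z=dict(dock=0,tray=.008,tray_corner=.023,stop=0,wedge=.008,wedge_post=.058,vial_mid=.033,spray=0,beaker=0,jar=0)
for n in ["scene","side"]:
    c=cams.read_camera(n);save(c,n+"0");print(n,np.round(c["cam_to_world"][:3],2).tolist())
    for t,z in Z.items():
        for r in cams.landmark_of(t,n)[:3]:print(t,round(r["confidence"],2),np.round(r["centre"]),np.round(ray(c,r["centre"],z),3))
s=sensors.sense();print({k:np.round(v,3) for k,v in s.items()})
E
python3 a.py
```

```text
scene [[0.6, 0.44, -0.67, 1.6], [0.8, -0.34, 0.49, -0.74], [-0.01, -0.83, -0.55, 1.02]]
dock 0.97 [351. 268.] [0.58  0.128 0.   ]
tray 0.83 [344. 221.] [0.358 0.276 0.008]
tray 0.8 [350. 266.] [0.578 0.126 0.008]
tray 0.59 [424. 203.] [0.447 0.591 0.008]
tray_corner 0.86 [399. 176.] [0.252 0.645 0.023]
tray_corner 0.8 [345. 188.] [0.192 0.416 0.023]
tray_corner 0.57 [301. 251.] [0.437 0.037 0.023]
wedge 0.96 [287. 284.] [ 0.53  -0.081  0.008]
wedge_post 0.78 [258. 281.] [ 0.523 -0.173  0.058]
vial_mid 0.52 [311. 258.] [0.496 0.034 0.033]
spray 0.81 [421. 234.] [0.578 0.442 0.   ]
beaker 0.94 [384. 224.] [0.454 0.382 0.   ]
jar 0.56 [187. 343.] [ 0.566 -0.425  0.   ]
side [[0.97, -0.17, 0.14, 0.3], [-0.22, -0.75, 0.62, -0.78], [-0.0, -0.63, -0.77, 1.18]]
dock 0.7 [356. 239.] [0.602 0.135 0.   ]
tray 0.78 [268. 132.] [0.435 0.637 0.008]
tray 0.73 [254. 210.] [0.338 0.299 0.008]
tray 0.72 [356. 238.] [0.599 0.132 0.008]
tray_corner 0.86 [304. 270.] [0.436 0.049 0.023]
tray_corner 0.69 [210. 139.] [0.245 0.623 0.023]
wedge 0.74 [358. 307.] [ 0.546 -0.086  0.008]
wedge 0.41 [357. 238.] [0.602 0.135 0.008]
wedge_post 0.56 [364. 329.] [ 0.534 -0.175  0.058]
vial_mid 0.77 [337. 264.] [0.522 0.039 0.033]
spray 0.91 [332. 172.] [0.597 0.411 0.   ]
beaker 0.77 [292. 190.] [0.461 0.362 0.   ]
jar 0.76 [407. 436.] [ 0.566 -0.417  0.   ]
{'clock': np.float64(1.1), 'joint_pos': array([ 1.206,  0.536, -0.004,  1.538,  0.003,  1.067, -0.071]), 'dq': array([-0.001,  0.001,  0.002,  0.001,  0.   , -0.   ,  0.   ]), 'joint_efforts': array([ 1.0000e-03, -5.7090e+01,  9.9100e-01, -2.5191e+01, -5.6000e-02,
        1.1000e-02,  0.0000e+00]), 'eef_pos': array([ 0.191, -0.621,  0.218]), 'tool_rot': array([-3.142,  0.   ,  0.299]), 'contact_force': array([ 0.066, -0.494, -0.494]), 'torque': array([ 0.022, -0.032,  0.012]), 'finger_force': np.float64(0.0), 'opening': np.float64(0.088)}
```

View both.

View pics/scene0.png

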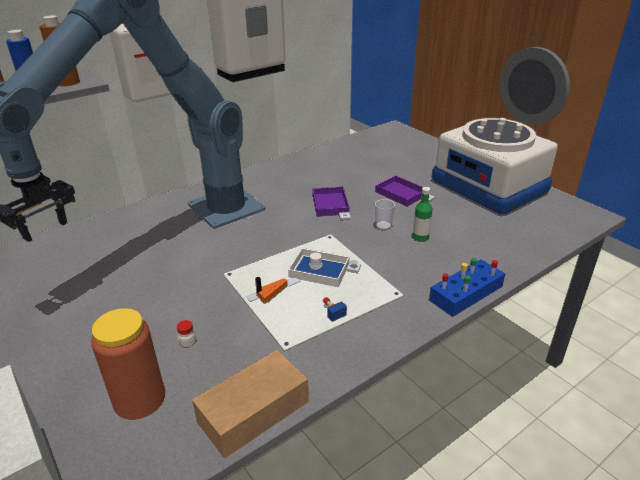

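View pics/side0.png

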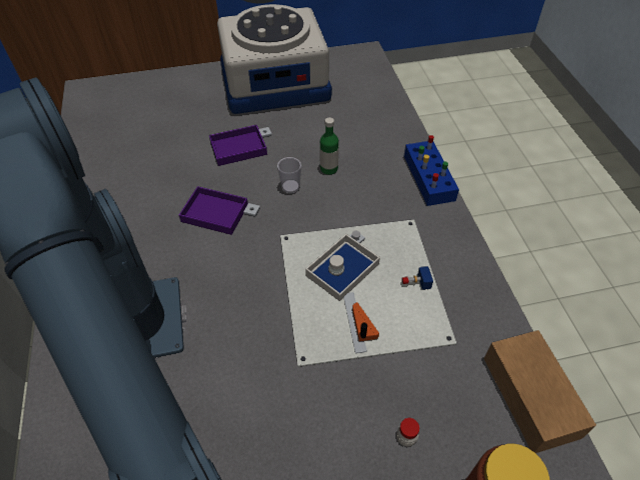

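The white tray with its blue liner is at about (325,265) in scene and (343,266) in side. Its pin is at (352,267) in scene and (357,237) in side. The two purple trays are look-alikes. The orange wedge with its black post is at (270,287) in scene, and the red-tipped stop is at (335,308). I'll move above for a closer look with the wrist camera.

{"op": "play_rows", "data": {
  "deltas": [
    [454,-488,-80,-120],
    [454,-488,-80,-120],
    [454,-488,-80,-120],
    [454,-488,-80,-120],
    [454,-488,-80,-120],
    [454,-488,-80,-120],
    [454,-488,-80,-120],
    [454,-488,-80,-120],
    [454,-488,-80,-120],
    [454,-488,-80,-120],
    [454,-488,-80,-120],
    [454,-488,-80,-120],
    [454,-488,-80,-120],
    [454,-488,-80,-120],
    [454,-488,-80,-120],
    [454,-488,-80,-120],
    [454,-488,-80,-120],
    [454,-488,-80,-120],
    [454,-488,-80,-120],
    [454,-488,-80,-120]
  ],
  "fingers": 255,
  "squeeze": 30
}}

```text
clock: 2.77
eef_pos: [0.481, -0.0229, 0.2974]
tool_rot: [-3.14, -0.0, 2.388]
contact_force: [-0.2, -0.4, -0.2]
opening: 0.0007
finger_force: 0.0
```

```bash
cat > b.py <<'E'
from h import *
import sys
Z=dict(dock=0,tray=.008,tray_corner=.023,wedge=.008,wedge_post=.058,vial_mid=.033)
for n in sys.argv[2:]:
    c=cams.read_camera(n);save(c,n+sys.argv[1]);print(n,np.round(c["cam_to_world"][:3],3).tolist())
    for t,z in Z.items():
        for r in cams.landmark_of(t,n)[:2]:print(t,round(r["confidence"],2),np.round(r["centre"]),np.round(ray(c,r["centre"],z),3))
s=sensors.sense();print({k:np.round(v,3).tolist() for k,v in s.items()})
E
python3 b.py 1 wrist
```

```text
wrist [[0.684, 0.69, 0.235, 0.419], [0.729, -0.647, -0.222, 0.035], [-0.002, 0.323, -0.946, 0.464]]
dock 0.6 [495. 150.] [0.593 0.129 0.   ]
tray 0.77 [495. 155.] [0.595 0.124 0.008]
tray_corner 0.91 [332.  97.] [0.434 0.039 0.023]
wedge 0.74 [315. 251.] [ 0.543 -0.088  0.008]
wedge_post 0.9 [245. 313.] [ 0.53  -0.177  0.058]
vial_mid 0.73 [386. 161.] [0.515 0.037 0.033]
{'clock': 3.117, 'joint_pos': [0.575, 0.23, -0.72, 1.841, 0.167, 1.131, 0.617], 'dq': [-0.005, 0.003, -0.005, -0.001, 0.002, -0.001, 0.002], 'joint_efforts': [0.091, -34.089, -3.733, -25.592, -0.031, 0.061, -0.006], 'eef_pos': [0.481, -0.022, 0.298], 'tool_rot': [-3.141, 0.0, 2.392], 'contact_force': [0.127, 0.285, 0.19], 'torque': [-0.005, -0.132, 0.025], 'finger_force': 0.0, 'opening': 0.0}
```

View pics/wrist1.png

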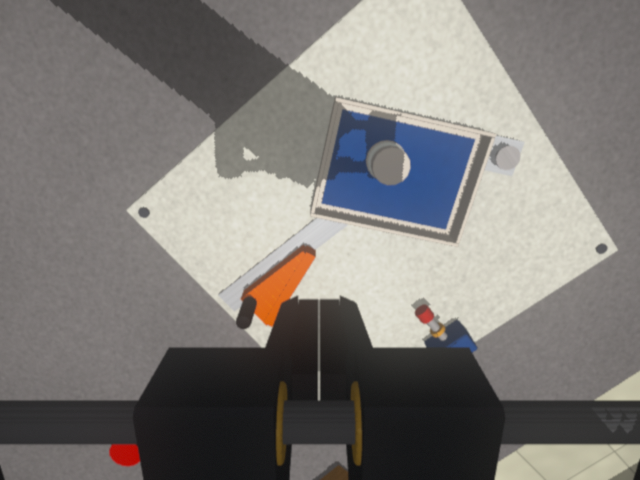

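The wrist view shows the tray's free robot-side corner at (335,97), the lug and pin at (507,157), the wedge tip at (312,250), the post at (246,312), the stop's red tip at (422,308), and board screws at (144,212) and (601,248). I'll work out the board yaw from these.

```bash
cat > f.py <<'E'
from h import *
from scipy.optimize import least_squares
c=cams.read_camera("wrist")
a=ray(c,(144,212),.008);b=ray(c,(601,248),.008);d=b-a
print("screws",a,b,np.hypot(*d[:2]),"yaw",np.arctan2(d[1],d[0])-np.arctan2(400-20,385-20))
pin=ray(c,(508,156),.034);print("pin",pin)
tip=ray(c,(312,247),.034);print("wtip",tip)
top=ray(c,(337,97),.038);print("corner top",top)
e=ray(c,(485,133),.038)-top;print("wall dir yaw",np.arctan2(e[1],e[0])-np.pi/2)
print("stop tip",ray(c,(422,306),.026))
tip=ray(c,(312,247),.02)
ob=[((0,0),pin,2),((-38,-215),[.542,-.087],1),((-42,-307),[.530,-.176],1)]
def res(p):
    R=np.array([[np.cos(p[2]),-np.sin(p[2])],[np.sin(p[2]),np.cos(p[2])]])
    return np.concatenate([w*(p[:2]+R@(np.array(q)/1000)-np.array(o)[:2]) for q,o,w in ob])
r=least_squares(res,[.59,.13,0]);print(r.x,np.round(r.fun,4))
E
python3 f.py
```

```text
screws [ 0.38284069 -0.19263466  0.008     ] [0.76196015 0.15258613 0.008     ] 0.5127464836276299 yaw -0.06689675526708327
pin [0.59409755 0.12977285 0.034     ]
wtip [ 0.53174839 -0.07866618  0.034     ]
corner top [0.43689461 0.04296965 0.038     ]
wall dir yaw -0.9769128957537203
stop tip [ 0.67141297 -0.03824726  0.026     ]
[ 0.59392266  0.12858001 -0.06773228] [-0.0003 -0.0024 -0.0005  0.0036  0.0012  0.0011]
```

```bash
cat > p.py <<'E'
from h import *
PIN=np.array([.594,.129]);BY=-.067
def rot(t): return np.array([[np.cos(t),-np.sin(t)],[np.sin(t),np.cos(t)]])
def deltas(pts,s=None):
    """pts: (x,y,z,yaw) world -> rows"""
    s=s or sensors.sense();p=np.array(s["eef_pos"]);y=s["tool_rot"][2];out=[]
    for q in pts:
        w=np.array(q[:2])-p[:2];dx=np.cos(y)*w[0]+np.sin(y)*w[1];dy=np.sin(y)*w[0]-np.cos(y)*w[1]
        t=(q[3]-y+np.pi)%(2*np.pi)-np.pi
        out.append([round(dx*1000,1),round(dy*1000,1),round((p[2]-q[2])*1000,1),round(-np.degrees(t),1)])
    return out
def tp(th,d,z,yy=-.165): # tool beside tray wall, gap d from tool axis to wall
    q=PIN+rot(th)@np.array([-.020-d,yy]);return [*q,z,th+np.pi]
def bp(x,y,z,yaw): q=PIN+rot(BY)@np.array([x,y]);return [*q,z,BY+yaw]
E
python3 -c "
from p import *
print(deltas([tp(-.975,.035,.1),tp(-.975,.035,.03),tp(-.975,.012,.03)]))"
```

```text
[[np.float64(110.7), np.float64(38.3), np.float64(197.8), np.float64(12.9)], [np.float64(110.7), np.float64(38.3), np.float64(267.8), np.float64(12.9)], [np.float64(88.3), np.float64(33.2), np.float64(267.8), np.float64(12.9)]]
```

{"op": "play_rows", "data": {
  "deltas": [
    [111,38,100,13],
    [111,38,150,13],
    [111,38,190,13],
    [111,38,200,13],
    [111,38,220,13],
    [111,38,240,13],
    [111,38,255,13],
    [111,38,263,13],
    [111,38,267,13],
    [111,38,268,13],
    [111,38,268,13]
  ]
}}

```text
clock: 4.08
eef_pos: [0.4278, 0.082, 0.0314]
tool_rot: [3.139, 0.002, 2.165]
contact_force: [0.2, 0.1, -0.3]
opening: 0.0003
finger_force: 0.0
```

```bash
python3 b.py 2 wrist | tail -8; python3 -c "
from p import *
a=[tp(-.975,.022,.03)]+[tp(-.975+.02*k,.010,.03) for k in range(0,41,1)]
for r in deltas(a): print([float(v) for v in r])"
```

```text
wrist [[0.829, 0.529, 0.183, 0.379], [0.56, -0.784, -0.268, 0.152], [0.002, 0.325, -0.946, 0.198]]
tray 0.61 [630. 374.] [0.595 0.126 0.008]
{'clock': 4.433, 'joint_pos': [0.131, 0.573, -0.512, 2.18, 0.568, 0.518, -0.22], 'dq': [-0.007, 0.009, 0.003, 0.004, 0.004, -0.002, -0.0], 'joint_efforts': [0.073, -43.193, -5.304, -12.078, -0.034, -0.003, 0.005], 'eef_pos': [0.427, 0.082, 0.03], 'tool_rot': [3.14, 0.001, 2.166], 'contact_force': [0.477, -0.761, -0.497], 'torque': [0.015, -0.154, 0.005], 'finger_force': 0.0, 'opening': 0.0}
[-13.0, -0.1, 0.5, -0.0]
[-25.0, -0.1, 0.5, -0.0]
[-28.3, -0.7, 0.5, -1.2]
[-31.7, -1.2, 0.5, -2.3]
[-35.0, -1.6, 0.5, -3.5]
[-38.3, -2.0, 0.5, -4.6]
[-41.7, -2.3, 0.5, -5.8]
[-45.0, -2.5, 0.5, -6.9]
[-48.3, -2.7, 0.5, -8.1]
[-51.7, -2.8, 0.5, -9.2]
[-55.1, -2.8, 0.5, -10.4]
[-58.4, -2.8, 0.5, -11.5]
[-61.8, -2.7, 0.5, -12.6]
[-65.1, -2.5, 0.5, -13.8]
[-68.5, -2.2, 0.5, -14.9]
[-71.8, -1.9, 0.5, -16.1]
[-75.1, -1.6, 0.5, -17.2]
[-78.5, -1.1, 0.5, -18.4]
[-81.8, -0.6, 0.5, -19.5]
[-85.1, -0.1, 0.5, -20.7]
[-88.4, 0.6, 0.5, -21.8]
[-91.6, 1.3, 0.5, -23.0]
[-94.9, 2.0, 0.5, -24.1]
[-98.2, 2.9, 0.5, -25.3]
[-101.4, 3.8, 0.5, -26.4]
[-104.6, 4.7, 0.5, -27.5]
[-107.8, 5.8, 0.5, -28.7]
[-111.0, 6.9, 0.5, -29.8]
[-114.1, 8.0, 0.5, -31.0]
[-117.2, 9.2, 0.5, -32.1]
[-120.3, 10.5, 0.5, -33.3]
[-123.4, 11.8, 0.5, -34.4]
[-126.5, 13.2, 0.5, -35.6]
[-129.5, 14.7, 0.5, -36.7]
[-132.5, 16.2, 0.5, -37.9]
[-135.4, 17.8, 0.5, -39.0]
[-138.4, 19.4, 0.5, -40.2]
[-141.3, 21.1, 0.5, -41.3]
[-144.1, 22.9, 0.5, -42.4]
[-146.9, 24.7, 0.5, -43.6]
[-149.7, 26.6, 0.5, -44.7]
[-152.5, 28.5, 0.5, -45.9]
```

View pics/wrist2.png

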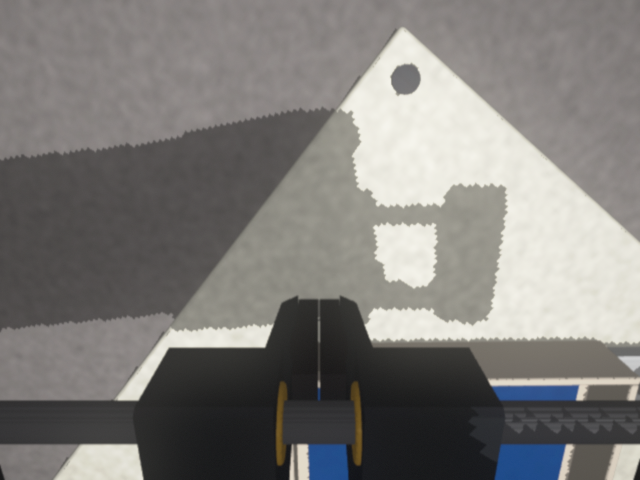

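The closed fingers stand outside the tray's long wall, which runs roughly horizontal at row 345–380. They're parallel to it and near the free corner, so I'll start the push.

{"op": "play_rows", "data": {
  "deltas": [
    [-4,0,0,0],
    [-8,0,0,0],
    [-12,0,0,0],
    [-15,0,0,0],
    [-17,0,0,0],
    [-19,0,0,0],
    [-21,0,0,0],
    [-23,0,0,0],
    [-25,0,0,0],
    [-27,0,0,-1],
    [-29.5,-1,0,-1.7],
    [-32,-1.2,0,-2.4],
    [-35,-1.6,0,-3.5],
    [-38.3,-2,0,-4.6],
    [-41.7,-2.3,0,-5.8]
  ]
}}

```text
clock: 5.68
eef_pos: [0.4477, 0.0461, 0.0298]
tool_rot: [-3.142, 0.0, 2.27]
contact_force: [-0.4, 0.2, -0.6]
opening: 0.0003
finger_force: 0.0
```

```bash
python3 -c "
from p import *
a=[tp(-.875+.02*k,.010,.03) for k in range(1,21)]
print([[float(v) for v in r] for r in deltas(a)])"
```

```text
[[-3.4, -0.1, -0.2, -1.0], [-6.7, -0.6, -0.2, -2.1], [-10.1, -1.1, -0.2, -3.3], [-13.4, -1.5, -0.2, -4.4], [-16.7, -1.8, -0.2, -5.6], [-20.1, -2.0, -0.2, -6.7], [-23.4, -2.2, -0.2, -7.9], [-26.8, -2.3, -0.2, -9.0], [-30.1, -2.3, -0.2, -10.1], [-33.5, -2.3, -0.2, -11.3], [-36.8, -2.2, -0.2, -12.4], [-40.2, -2.1, -0.2, -13.6], [-43.5, -1.8, -0.2, -14.7], [-46.9, -1.5, -0.2, -15.9], [-50.2, -1.2, -0.2, -17.0], [-53.5, -0.8, -0.2, -18.2], [-56.9, -0.3, -0.2, -19.3], [-60.2, 0.3, -0.2, -20.5], [-63.5, 0.9, -0.2, -21.6], [-66.7, 1.6, -0.2, -22.7]]
```

{"op": "play_rows", "data": {
  "deltas": [
    [-3.4,0,0,-1],
    [-6.7,-0.6,0,-2.1],
    [-10,-1,0,-3.3],
    [-13.4,-1.5,0,-4.4],
    [-16.7,-1.8,0,-5.6],
    [-20,-2,0,-6.7],
    [-23.4,-2.2,0,-7.9],
    [-26.8,-2.3,0,-9],
    [-30,-2.3,0,-10],
    [-33.5,-2.3,0,-11.3],
    [-36.8,-2.2,0,-12.4],
    [-40.2,-2,0,-13.6],
    [-43.5,-1.8,0,-14.7],
    [-46.9,-1.5,0,-15.9],
    [-50.2,-1.2,0,-17],
    [-53.5,-0.8,0,-18.2],
    [-56.9,-0.3,0,-19.3],
    [-60.2,0.3,0,-20.5],
    [-63.5,0.9,0,-21.6],
    [-66.7,1.6,0,-22.7]
  ]
}}

```text
clock: 7.35
eef_pos: [0.4919, -0.0039, 0.0298]
tool_rot: [3.142, -0.0, 2.666]
contact_force: [0.6, 0.7, -0.5]
opening: 0.0004
finger_force: 0.0
```

```bash
python3 -c "
from p import *
a=[tp(-.475+.02*k,.010,.03) for k in range(1,17)]
print([[float(v) for v in r] for r in deltas(a)])
c=cams.read_camera('side');
for t,z in dict(tray=.008,tray_corner=.023,vial_mid=.033).items():
  for r in cams.landmark_of(t,'side')[:3]: print(t,r['confidence'],np.round(ray(c,r['centre'],z),3))
print([np.round(rot(th)@np.array([-.02,-.18])+PIN,3) for th in (-.475,)], sensors.sense()['contact_force'])"
```

```text
[[-3.4, -0.6, -0.2, -1.2], [-6.7, -1.1, -0.2, -2.3], [-10.0, -1.6, -0.2, -3.5], [-13.3, -1.9, -0.2, -4.6], [-16.7, -2.2, -0.2, -5.8], [-20.0, -2.5, -0.2, -6.9], [-23.4, -2.6, -0.2, -8.1], [-26.7, -2.7, -0.2, -9.2], [-30.1, -2.7, -0.2, -10.4], [-33.4, -2.7, -0.2, -11.5], [-36.8, -2.6, -0.2, -12.7], [-40.1, -2.4, -0.2, -13.8], [-43.5, -2.2, -0.2, -14.9], [-46.8, -1.9, -0.2, -16.1], [-50.1, -1.5, -0.2, -17.2], [-53.5, -1.1, -0.2, -18.4]]
tray 0.78 [0.335 0.305 0.008]
tray 0.77 [0.598 0.122 0.008]
tray_corner 0.88 [0.186 0.402 0.023]
tray_corner 0.82 [0.432 0.035 0.023]
vial_mid 0.5 [ 0.542 -0.095  0.033]
vial_mid 0.46 [0.524 0.038 0.033]
[array([ 0.494, -0.022])] [-0.21176459  0.31159439 -0.59373852]
```

```bash
python3 -c "
from p import *
c=cams.read_camera('side');im=c['image'][180:400,220:500];cv2.imwrite('pics/s3.png',cv2.resize(im,(764,600))[:,:,::-1])"
```

```text
(no output)
```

View pics/s3.png

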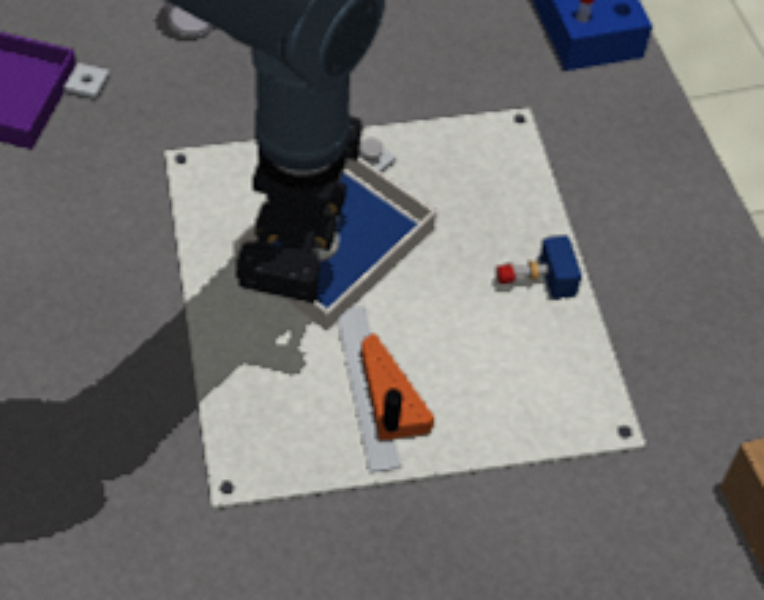

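```bash
python3 -c "
from p import *
c=cams.read_camera('side');s=sensors.sense();p=np.array(s['eef_pos']);print(p,s['contact_force'],s['joint_pos'])
for q in (p-[0,0,.014],p+[0,0,.05],PIN.tolist()+[.034]): 
  a=proj(c,q);print(a,(a-[220,180])*2.728)
save(cams.read_camera('wrist'),'w3')"
```

```text
[ 0.49139758 -0.00356122  0.02978927] [-0.66615734  0.03120492  1.01911215] [ 0.41882061  0.67464609 -0.63737923  2.03472787  0.66499934  0.64635796
  0.42820276]
[329.41342281 283.31892656] [298.47981743 281.85403166]
[329.60708057 268.75692539] [299.00811579 242.12889246]
[354.82163133 233.54952301] [367.79341026 146.08309877]
```

View pics/w3.png

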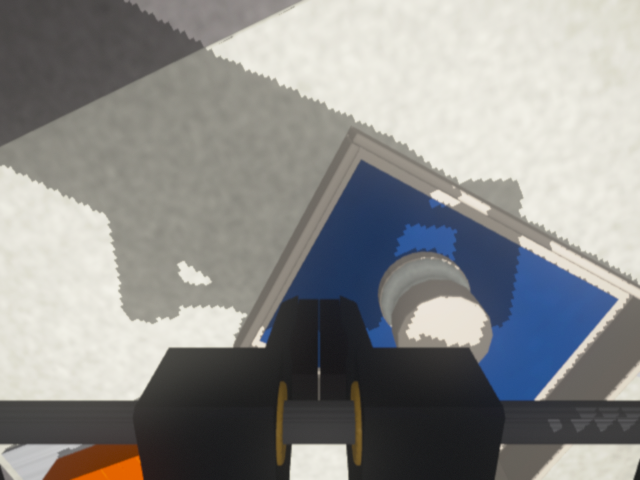

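```bash
python3 -c "
from p import *
c=cams.read_camera('wrist');s=sensors.sense();p=np.array(s['eef_pos']);y=s['tool_rot'][2];tx=np.array([np.cos(y),np.sin(y),0])
for h in (-.014,-.005,0,.005,.015,.03):
  print(h,[np.round(proj(c,p+[0,0,h]+k*tx)) for k in (-.009,0,.009)])
print('corner if z=.038',ray(c,(355,130),.038),'z=.008',ray(c,(346,150),.008), 'foot far',ray(c,(235,345),.038))
print('vial cap',ray(c,(443,320),.055))
print([ (r['confidence'],np.round(r['centre']),np.round(ray(c,r['centre'],.023),3)) for r in cams.landmark_of('tray_corner','wrist')])
"
```

```text
-0.014 [array([319., 301.]), array([319., 283.]), array([319., 265.])]
-0.005 [array([319., 310.]), array([319., 292.]), array([319., 273.])]
0 [array([319., 316.]), array([319., 297.]), array([319., 278.])]
0.005 [array([319., 322.]), array([319., 303.]), array([319., 283.])]
0.015 [array([319., 334.]), array([319., 315.]), array([319., 294.])]
0.03 [array([319., 356.]), array([319., 335.]), array([319., 313.])]
corner if z=.038 [0.43450151 0.0405465  0.038     ] z=.008 [0.44386897 0.03435019 0.008     ] foot far [ 0.49138854 -0.04362715  0.038     ]
vial cap [0.50954314 0.03905451 0.055     ]
[]
```

```bash
python3 -c "
from p import *
print([[float(v) for v in r] for r in deltas([tp(-.975,.035,.1),tp(-.975,.035,.03),tp(-.975,.035,.010)])])"
```

```text
[[96.9, 46.1, -70.2, 28.5], [96.9, 46.1, -0.2, 28.5], [96.9, 46.1, 19.8, 28.5]]
```

{"op": "play_rows", "data": {
  "deltas": [
    [0,0,-30,0],
    [0,0,-60,0],
    [5,2,-70,0],
    [35,16,-70,7],
    [65,30,-70,14],
    [97,46,-70,21],
    [97,46,-70,28.5],
    [97,46,-60,28.5],
    [97,46,-35,28.5],
    [97,46,-15,28.5],
    [97,46,-5,28.5],
    [97,46,0,28.5],
    [97,46,2,28.5],
    [97,46,4,28.5],
    [97,46,5,28.5],
    [97,46,5,28.5]
  ]
}}

```text
clock: 9.13
eef_pos: [0.4271, 0.0817, 0.0252]
tool_rot: [3.141, 0.0, 2.166]
contact_force: [0.5, 0.5, -0.3]
opening: 0.0003
finger_force: 0.0
```

{"op": "play_rows", "data": {
  "deltas": [
    [0,0,1,0],
    [0,0,2,0],
    [0,0,3,0],
    [0,0,3,0]
  ]
}}

```text
clock: 9.47
eef_pos: [0.4266, 0.0817, 0.0218]
tool_rot: [3.142, 0.0, 2.166]
contact_force: [-0.1, 0.2, -0.1]
opening: 0.0004
finger_force: 0.0
```

{"op": "play_rows", "data": {
  "deltas": [
    [0,0,0.7,0],
    [0,0,1.4,0],
    [0,0,2,0],
    [0,0,2,0]
  ]
}}

```text
clock: 9.8
eef_pos: [0.4265, 0.0817, 0.0197]
tool_rot: [-3.141, -0.0, 2.166]
contact_force: [-0.4, 0.1, -0.8]
opening: 0.0003
finger_force: 0.0
```

{"op": "play_rows", "data": {
  "deltas": [
    [0,0,0.7,0],
    [0,0,1.4,0],
    [0,0,2,0],
    [0,0,2,0]
  ]
}}

```text
clock: 10.13
eef_pos: [0.4265, 0.0817, 0.0177]
tool_rot: [-3.141, -0.0, 2.166]
contact_force: [0.9, -1.1, -0.1]
opening: 0.0004
finger_force: 0.0
```

{"op": "play_rows", "data": {
  "deltas": [
    [0,0,0.7,0],
    [0,0,1.4,0],
    [0,0,2,0],
    [0,0,2,0]
  ]
}}

```text
clock: 10.47
eef_pos: [0.4265, 0.0817, 0.0157]
tool_rot: [-3.141, -0.0, 2.166]
contact_force: [0.3, -0.2, 0.5]
opening: 0.0004
finger_force: 0.0
```

{"op": "play_rows", "data": {
  "deltas": [
    [0,0,0.7,0],
    [0,0,1.4,0],
    [0,0,2,0],
    [0,0,2,0]
  ]
}}

```text
clock: 10.8
eef_pos: [0.4265, 0.0817, 0.0137]
tool_rot: [-3.141, -0.0, 2.166]
contact_force: [0.6, 0.4, -0.2]
opening: 0.0005
finger_force: 0.0
```

{"op": "play_rows", "data": {
  "deltas": [
    [0,0,0.7,0],
    [0,0,1.4,0],
    [0,0,2,0],
    [0,0,2,0]
  ]
}}

```text
clock: 11.13
eef_pos: [0.4265, 0.0817, 0.0117]
tool_rot: [-3.141, -0.0, 2.166]
contact_force: [-0.5, 0.7, -0.5]
opening: 0.0004
finger_force: 0.0
```

{"op": "play_rows", "data": {
  "deltas": [
    [0,0,0.7,0],
    [0,0,1.4,0],
    [0,0,2,0],
    [0,0,2,0]
  ]
}}

```text
clock: 11.47
eef_pos: [0.4265, 0.0817, 0.0097]
tool_rot: [-3.141, -0.0, 2.166]
contact_force: [-0.3, 0.2, -0.8]
opening: 0.0007
finger_force: 0.0
```

```bash
python3 -c "
from p import *
a=[tp(-.975+.02*k,.010,.01) for k in range(0,8)]
print([[float(v) for v in r] for r in deltas(a)])"
```

```text
[[-24.9, 0.2, -0.3, -0.0], [-28.2, -0.4, -0.3, -1.2], [-31.5, -0.9, -0.3, -2.3], [-34.8, -1.3, -0.3, -3.5], [-38.1, -1.7, -0.3, -4.6], [-41.5, -2.0, -0.3, -5.7], [-44.8, -2.2, -0.3, -6.9], [-48.2, -2.4, -0.3, -8.0]]
```

{"op": "play_rows", "data": {
  "deltas": [
    [-4,0,1,0],
    [-8,0,2,0],
    [-12,0,2,0],
    [-15,0,2,0],
    [-17,0,2,0],
    [-19,0,2,0],
    [-21,0,2,0],
    [-23,0,2,0],
    [-25,0,2,0],
    [-27,0,2,-1],
    [-29.5,-1,2,-1.7],
    [-32,-1.2,2,-2.4],
    [-35,-1.6,2,-3.5],
    [-38.3,-2,2,-4.6],
    [-41.7,-2.3,2,-5.8]
  ]
}}

```text
clock: 12.72
eef_pos: [0.4481, 0.0456, 0.0078]
tool_rot: [-3.141, -0.0, 2.27]
contact_force: [-0.7, 0.3, 0.4]
opening: 0.0005
finger_force: 0.2
```

```bash
python3 b.py 4 wrist side
```

```text
wrist [[0.766, 0.609, 0.208, 0.393], [0.643, -0.724, -0.248, 0.111], [-0.001, 0.323, -0.946, 0.174]]
side [[0.975, -0.173, 0.139, 0.299], [-0.222, -0.755, 0.617, -0.779], [-0.002, -0.633, -0.774, 1.18]]
dock 0.83 [356. 238.] [0.601 0.142 0.   ]
tray 0.83 [356. 239.] [0.599 0.129 0.008]
tray 0.7 [252. 211.] [0.332 0.3   0.008]
tray_corner 0.94 [311. 277.] [0.448 0.021 0.023]
tray_corner 0.81 [199. 191.] [0.191 0.398 0.023]
wedge 0.64 [358. 304.] [ 0.549 -0.076  0.008]
wedge_post 0.61 [362. 330.] [ 0.53  -0.176  0.058]
vial_mid 0.76 [339. 267.] [0.525 0.029 0.033]
vial_mid 0.37 [355. 241.] [0.588 0.104 0.033]
{'clock': 13.417, 'joint_pos': [0.226, 0.646, -0.523, 2.142, 0.657, 0.514, -0.1], 'dq': [-0.0, 0.001, 0.001, -0.001, -0.001, 0.001, 0.0], 'joint_efforts': [-0.013, -45.729, -6.185, -11.16, -0.032, 0.008, -0.0], 'eef_pos': [0.448, 0.046, 0.008], 'tool_rot': [3.142, -0.0, 2.268], 'contact_force': [-0.33, 0.126, -0.354], 'torque': [-0.018, -0.101, 0.055], 'finger_force': 0.0, 'opening': 0.0}
```

View pics/wrist4.png

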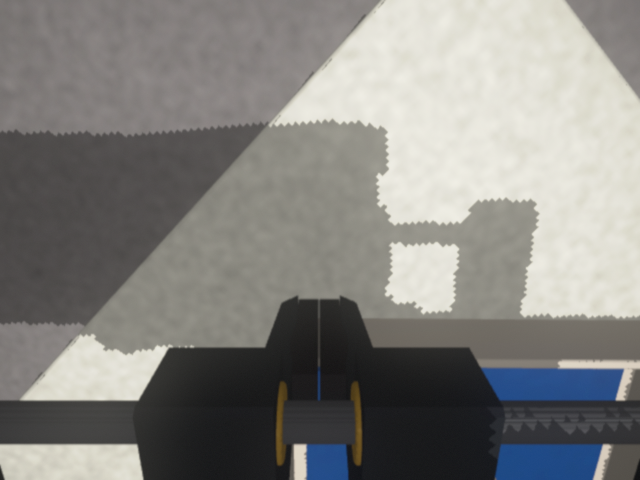

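The tray is now moving with the fingers: its wall is parallel at row 320–360 and the corner has gone to (0.448, 0.021). The tips are higher than I assumed, so I'll keep pushing at this height.

{"op": "play_rows", "data": {
  "deltas": [
    [-3.4,0,0,-1],
    [-6.7,-0.6,0,-2.1],
    [-10,-1,0,-3.3],
    [-13.4,-1.5,0,-4.4],
    [-16.7,-1.8,0,-5.6],
    [-20,-2,0,-6.7],
    [-23.4,-2.2,0,-7.9],
    [-26.8,-2.3,0,-9],
    [-30,-2.3,0,-10],
    [-33.5,-2.3,0,-11.3],
    [-36.8,-2.2,0,-12.4],
    [-40.2,-2,0,-13.6],
    [-43.5,-1.8,0,-14.7],
    [-46.9,-1.5,0,-15.9],
    [-50.2,-1.2,0,-17],
    [-53.5,-0.8,0,-18.2],
    [-56.9,-0.3,0,-19.3],
    [-60.2,0.3,0,-20.5],
    [-63.5,0.9,0,-21.6],
    [-66.7,1.6,0,-22.7]
  ]
}}

```text
clock: 15.08
eef_pos: [0.4923, -0.0045, 0.0078]
tool_rot: [-3.141, -0.0, 2.666]
contact_force: [-0.6, 0.0, -0.2]
opening: 0.0006
finger_force: 0.2
```

```bash
python3 b.py 5 wrist side|grep -E "corner|vial|eef"; python3 -c "
from p import *
print(np.round(tp(-.475,-0.0,.01,-.18),3))
a=[tp(-.475+.02*k,.010,.008) for k in range(1,17)]
print([[float(v) for v in r] for r in deltas(a)])"
```

```text
tray_corner 0.63 [200. 192.] [0.192 0.396 0.023]
tray_corner 0.62 [331. 291.] [ 0.489 -0.032  0.023]
vial_mid 0.56 [357. 270.] [0.568 0.008 0.033]
{'clock': 15.783, 'joint_pos': [0.412, 0.72, -0.628, 2.036, 0.73, 0.62, 0.376], 'dq': [-0.0, 0.0, 0.001, -0.0, 0.0, 0.0, 0.001], 'joint_efforts': [-0.012, -49.156, -8.819, -12.385, -0.031, 0.043, -0.001], 'eef_pos': [0.492, -0.004, 0.008], 'tool_rot': [-3.142, 0.0, 2.664], 'contact_force': [0.525, 0.376, -0.005], 'torque': [0.022, -0.149, -0.024], 'finger_force': 0.0, 'opening': 0.0}
[ 0.494 -0.022  0.01   2.667]
[[-3.0, -0.5, -0.2, -1.3], [-6.3, -1.0, -0.2, -2.5], [-9.6, -1.4, -0.2, -3.6], [-13.0, -1.8, -0.2, -4.7], [-16.3, -2.1, -0.2, -5.9], [-19.7, -2.3, -0.2, -7.0], [-23.0, -2.5, -0.2, -8.2], [-26.4, -2.6, -0.2, -9.3], [-29.7, -2.6, -0.2, -10.5], [-33.1, -2.5, -0.2, -11.6], [-36.4, -2.4, -0.2, -12.8], [-39.8, -2.3, -0.2, -13.9], [-43.1, -2.0, -0.2, -15.1], [-46.5, -1.7, -0.2, -16.2], [-49.8, -1.3, -0.2, -17.4], [-53.1, -0.9, -0.2, -18.5]]
```

{"op": "play_rows", "data": {
  "deltas": [
    [-3,-0.5,0,-1.3],
    [-6.3,-1,0,-2.5],
    [-9.6,-1.4,0,-3.6],
    [-13,-1.8,0,-4.7],
    [-16.3,-2.1,0,-5.9],
    [-19.7,-2.3,0,-7],
    [-23,-2.5,0,-8.2],
    [-26.4,-2.6,0,-9.3],
    [-29.7,-2.6,0,-10.5],
    [-33,-2.5,0,-11.6],
    [-36,-2.4,0,-12.8],
    [-38.5,-2.3,0,-13.7],
    [-40.5,-2.2,0,-14.3]
  ]
}}

```text
clock: 16.87
eef_pos: [0.5274, -0.0249, 0.0078]
tool_rot: [3.142, 0.0, 2.915]
contact_force: [-0.8, -0.2, -0.7]
opening: 0.0004
finger_force: 0.2
```

```bash
python3 b.py 6 wrist side|grep -E "corner|vial|eef|wedge"; python3 -c "
from p import *
c=cams.read_camera('side');cv2.imwrite('pics/s6.png',cv2.resize(c['image'][180:400,220:500],(764,600))[:,:,::-1])"
```

```text
tray_corner 0.92 [201. 191.] [0.195 0.399 0.023]
tray_corner 0.7 [349. 294.] [ 0.531 -0.051  0.023]
wedge 0.97 [359. 308.] [ 0.547 -0.089  0.008]
wedge_post 0.76 [361. 329.] [ 0.527 -0.174  0.058]
vial_mid 0.82 [368. 267.] [0.599 0.013 0.033]
vial_mid 0.7 [363. 329.] [ 0.537 -0.163  0.033]
{'clock': 17.567, 'joint_pos': [0.485, 0.78, -0.688, 1.944, 0.766, 0.7, 0.663], 'dq': [-0.0, 0.0, 0.001, -0.0, 0.001, -0.0, 0.001], 'joint_efforts': [-0.009, -52.119, -10.786, -13.276, -0.025, 0.06, -0.0], 'eef_pos': [0.527, -0.025, 0.008], 'tool_rot': [-3.142, 0.0, 2.913], 'contact_force': [-0.512, 0.066, -0.633], 'torque': [0.065, -0.153, 0.029], 'finger_force': 0.0, 'opening': 0.001}
```

View pics/s6.png

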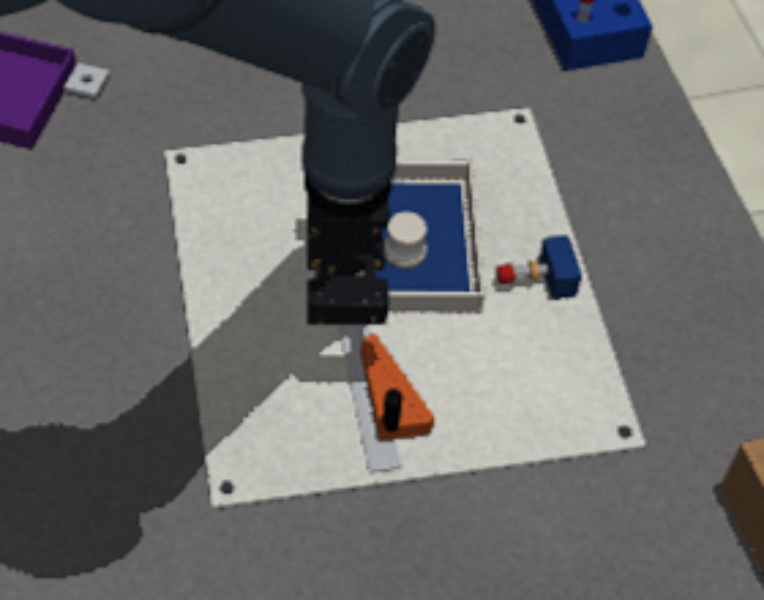

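The tray is nearly home, with its far wall about 10 mm short of the red tip at (498,273). The vial is upright at (408,238). I'll creep in from here.

{"op": "play_rows", "data": {
  "deltas": [
    [-1.5,0,0,-0.5],
    [-3,0.1,0,-1],
    [-4.5,0.2,0,-1.5],
    [-5.5,0.3,0,-1.9],
    [-6.5,0.4,0,-2.2],
    [-6.5,0.4,0,-2.2]
  ]
}}

```text
clock: 18.12
eef_pos: [0.5338, -0.0259, 0.0078]
tool_rot: [3.141, 0.0, 2.952]
contact_force: [0.0, 0.0, 1.2]
opening: 0.0005
finger_force: 0.0
```

{"op": "play_rows", "data": {
  "deltas": [
    [-0.5,0,0,-0.2],
    [-1,0,0,-0.4],
    [-1.5,0.1,0,-0.5],
    [-2,0.1,0,-0.7],
    [-2,0.1,0,-0.7]
  ]
}}

```text
clock: 18.53
eef_pos: [0.5356, -0.0261, 0.0078]
tool_rot: [3.142, 0.0, 2.964]
contact_force: [0.4, -0.0, 0.2]
opening: 0.0003
finger_force: 0.1
```

{"op": "play_rows", "data": {
  "deltas": [
    [-0.5,0,0,-0.2],
    [-1,0,0,-0.3],
    [-1,0,0,-0.3]
  ]
}}

```text
clock: 18.78
eef_pos: [0.5366, -0.0263, 0.0078]
tool_rot: [3.142, 0.0, 2.969]
contact_force: [-0.2, -0.5, 0.3]
opening: 0.0005
finger_force: 0.1
```

{"op": "play_rows", "data": {
  "deltas": [
    [-0.5,0,0,-0.2],
    [-1,0,0,-0.3],
    [-1,0,0,-0.3]
  ]
}}

```text
clock: 19.03
eef_pos: [0.5376, -0.0265, 0.0078]
tool_rot: [3.142, 0.0, 2.975]
contact_force: [0.3, 0.3, 0.1]
opening: 0.0005
finger_force: 0.1
```

{"op": "play_rows", "data": {
  "deltas": [
    [-0.5,0,0,-0.2],
    [-1,0,0,-0.3],
    [-1,0,0,-0.3]
  ]
}}

```text
clock: 19.28
eef_pos: [0.5385, -0.0267, 0.0078]
tool_rot: [3.142, 0.0, 2.98]
contact_force: [-0.9, 0.1, 1.2]
opening: 0.0004
finger_force: 0.1
```

{"op": "play_rows", "data": {
  "deltas": [
    [-0.5,0,0,-0.2],
    [-1,0,0,-0.3],
    [-1,0,0,-0.3]
  ]
}}

```text
clock: 19.53
eef_pos: [0.5395, -0.0268, 0.0078]
tool_rot: [3.142, 0.0, 2.985]
contact_force: [0.2, -0.0, -0.9]
opening: 0.0004
finger_force: 0.0
```

{"op": "play_rows", "data": {
  "deltas": [
    [-0.5,0,0,-0.2],
    [-1,0,0,-0.3],
    [-1,0,0,-0.3]
  ]
}}

```text
clock: 19.78
eef_pos: [0.5405, -0.027, 0.0078]
tool_rot: [3.142, 0.0, 2.99]
contact_force: [-0.1, 0.1, 0.2]
opening: 0.0003
finger_force: 0.1
```

{"op": "play_rows", "data": {
  "deltas": [
    [-0.5,0,0,-0.2],
    [-1,0,0,-0.3],
    [-1,0,0,-0.3]
  ]
}}

```text
clock: 20.03
eef_pos: [0.5415, -0.0271, 0.0078]
tool_rot: [3.142, 0.0, 2.996]
contact_force: [0.4, 0.4, 0.3]
opening: 0.0007
finger_force: 0.1
```

{"op": "play_rows", "data": {
  "deltas": [
    [-0.5,0,0,-0.2],
    [-1,0,0,-0.3],
    [-1,0,0,-0.3]
  ]
}}

```text
clock: 20.28
eef_pos: [0.5425, -0.0273, 0.0078]
tool_rot: [3.142, 0.0, 3.001]
contact_force: [0.7, 0.2, 0.1]
opening: 0.0002
finger_force: 0.1
```

{"op": "play_rows", "data": {
  "deltas": [
    [-0.5,0,0,-0.2],
    [-1,0,0,-0.3],
    [-1,0,0,-0.3]
  ]
}}

```text
clock: 20.53
eef_pos: [0.5435, -0.0274, 0.0078]
tool_rot: [3.142, 0.0, 3.006]
contact_force: [-0.2, -0.2, -0.0]
opening: 0.0007
finger_force: 0.1
```

{"op": "play_rows", "data": {
  "deltas": [
    [-0.5,0,0,-0.2],
    [-1,0,0,-0.3],
    [-1,0,0,-0.3]
  ]
}}

```text
clock: 20.78
eef_pos: [0.5442, -0.0276, 0.0078]
tool_rot: [-3.141, -0.0, 3.011]
contact_force: [-0.7, 0.1, -0.2]
opening: 0.0003
finger_force: 0.6
```

```bash
python3 b.py 7 side|grep -E "corner|vial|eef"; python3 -c "
from p import *
c=cams.read_camera('side');cv2.imwrite('pics/s7.png',cv2.resize(c['image'][240:310,320:410],(771,600),interpolation=cv2.INTER_CUBIC)[:,:,::-1])"
```

```text
tray_corner 0.94 [356. 292.] [ 0.549 -0.05   0.023]
tray_corner 0.68 [195. 188.] [0.18  0.412 0.023]
vial_mid 0.72 [374. 266.] [0.615 0.014 0.033]
{'clock': 21.133, 'joint_pos': [0.497, 0.808, -0.71, 1.899, 0.779, 0.736, 0.77], 'dq': [-0.002, 0.001, -0.0, -0.003, -0.0, 0.0, -0.002], 'joint_efforts': [-0.207, -53.57, -11.837, -14.611, 0.171, -0.429, 0.012], 'eef_pos': [0.544, -0.028, 0.008], 'tool_rot': [-3.141, -0.0, 3.011], 'contact_force': [-1.739, -0.259, 0.853], 'torque': [-0.024, 0.21, -0.014], 'finger_force': 0.854, 'opening': 0.0}
```

View pics/s7.png

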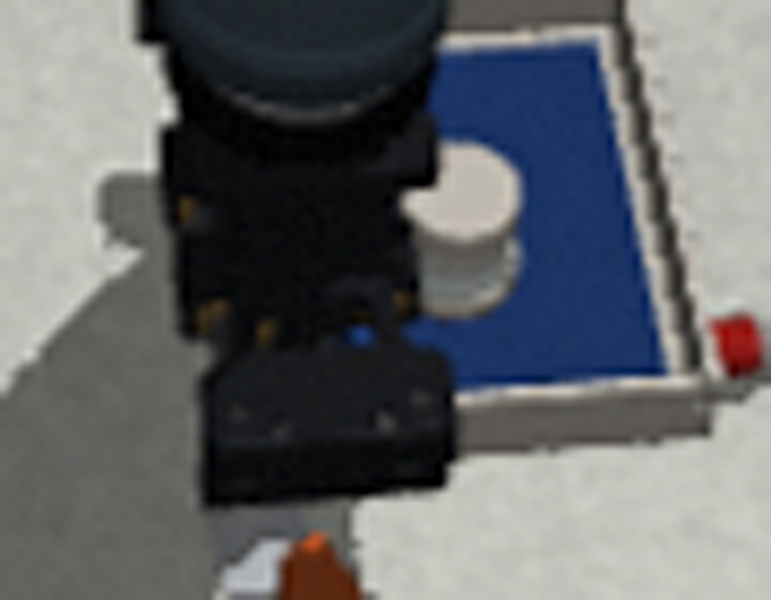

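The far wall has just reached the red tip at (705,345), with 1.7 N felt. I'll lean in.

{"op": "play_rows", "data": {
  "deltas": [
    [-0.5,0,0,0],
    [-1,0,0,0],
    [-1,0,0,0],
    [-1,0,0,0]
  ]
}}

```text
clock: 21.52
eef_pos: [0.5448, -0.0277, 0.0077]
tool_rot: [-3.141, -0.001, 3.011]
contact_force: [-4.5, -0.3, 3.3]
opening: 0.0006
finger_force: 2.3
```

{"op": "play_rows", "data": {
  "deltas": [
    [-0.5,0,0,0],
    [-0.5,0,0,0],
    [-0.5,0,0,0]
  ]
}}

```text
clock: 21.77
eef_pos: [0.5451, -0.0277, 0.0077]
tool_rot: [-3.141, -0.001, 3.011]
contact_force: [-5.5, -0.2, 3.0]
opening: 0.0003
finger_force: 2.7
```

{"op": "play_rows", "data": {
  "deltas": [
    [-0.5,0,0,0],
    [-1,0,0,0],
    [-1,0,0,0]
  ]
}}

```text
clock: 22.02
eef_pos: [0.5454, -0.0278, 0.0076]
tool_rot: [-3.141, -0.003, 3.011]
contact_force: [-7.1, 0.7, 5.6]
opening: 0.0004
finger_force: 3.6
```

{"op": "play_rows", "data": {
  "deltas": [
    [-0.5,0,0,0],
    [-0.6,0,0,0],
    [-0.6,0,0,0],
    [-0.6,0,0,0]
  ]
}}

```text
clock: 22.35
eef_pos: [0.5455, -0.0279, 0.0075]
tool_rot: [-3.141, -0.003, 3.011]
contact_force: [-8.0, 0.3, 6.1]
opening: 0.0001
finger_force: 4.1
```

{"op": "play_rows", "data": {
  "deltas": [
    [0,0,0,0],
    [0,0,0,0],
    [0,0,0,0],
    [0,0,0,0]
  ]
}}

```text
clock: 22.68
eef_pos: [0.5455, -0.0279, 0.0075]
tool_rot: [-3.141, -0.003, 3.011]
contact_force: [-8.5, -0.3, 6.6]
opening: 0.0004
finger_force: 4.1
```

{"op": "play_rows", "data": {
  "deltas": [
    [1,0,0,0],
    [2,0,0,0],
    [3,0,0,0],
    [5,0,0,0],
    [10,0,0,0],
    [20,0,0,0],
    [30,0,0,0],
    [35,0,-5,0],
    [35,0,-35,0],
    [35,0,-70,0],
    [35,0,-105,0],
    [35,0,-120,0],
    [35,0,-120,0]
  ]
}}

```text
clock: 23.77
eef_pos: [0.5159, -0.0231, 0.132]
tool_rot: [3.141, 0.008, 3.011]
contact_force: [0.8, 0.1, -0.3]
opening: 0.0007
finger_force: 0.0
```

```bash
python3 b.py 8 side wrist|grep -E "corner|vial|eef|wedge"; python3 -c "
from p import *
# behind the post, tool x along board +y (yaw = BY+pi/2)
print(PIN+rot(BY)@np.array([-.042,-.307]))
for y in (-.36,): print([[float(v) for v in r] for r in deltas([bp(-.042,y,.13,np.pi/2),bp(-.042,y,.04,np.pi/2),bp(-.042,-.324,.04,np.pi/2)])])"
```

```text
tray_corner 0.95 [355. 293.] [ 0.546 -0.05   0.023]
wedge 0.78 [359. 307.] [ 0.549 -0.085  0.008]
wedge_post 0.55 [363. 329.] [ 0.532 -0.175  0.058]
vial_mid 0.6 [375. 264.] [0.618 0.018 0.033]
tray_corner 0.68 [288. 283.] [ 0.551 -0.05   0.023]
wedge 0.55 [238. 271.] [ 0.544 -0.086  0.008]
wedge_post 0.8 [ 74. 301.] [ 0.53  -0.176  0.058]
vial_mid 0.71 [380. 354.] [0.609 0.008 0.033]
{'clock': 24.467, 'joint_pos': [0.631, 0.596, -0.878, 1.934, 0.589, 0.891, 0.889], 'dq': [0.002, -0.004, -0.001, 0.001, -0.001, 0.001, -0.001], 'joint_efforts': [-0.021, -44.741, -10.815, -18.506, -0.019, 0.071, -0.0], 'eef_pos': [0.513, -0.023, 0.128], 'tool_rot': [3.141, -0.0, 3.011], 'contact_force': [-0.738, -0.734, -0.338], 'torque': [0.059, -0.159, -0.077], 'finger_force': 0.0, 'opening': 0.001}
[ 0.53154062 -0.1744993 ]
[[-41.7, -200.3, -2.3, 86.4], [-41.7, -200.3, 87.7, 86.4], [-39.4, -164.4, 87.7, 86.4]]
```

{"op": "play_rows", "data": {
  "deltas": [
    [-3,-17,0,7],
    [-7,-34,0,14],
    [-10,-51,0,21],
    [-14,-68,0,28],
    [-17,-85,0,35],
    [-21,-102,0,42],
    [-24,-119,0,49],
    [-28,-136,0,56],
    [-31,-153,0,63],
    [-35,-170,0,70],
    [-38,-187,0,77],
    [-42,-200,0,84],
    [-42,-200,0,86.4],
    [-42,-200,30,86.4],
    [-42,-200,60,86.4],
    [-42,-200,80,86.4],
    [-42,-200,90,86.4],
    [-42,-200,93,86.4],
    [-42,-200,93,86.4]
  ]
}}

```text
clock: 26.05
eef_pos: [0.5284, -0.2269, 0.0347]
tool_rot: [-3.141, -0.0, 1.503]
contact_force: [0.1, 0.4, 0.8]
opening: 0.0007
finger_force: 0.0
```

```bash
python3 -c "
from p import *
s=sensors.sense();print(s['eef_pos'],s['tool_rot'],s['clock'])
print([[float(v) for v in r] for r in deltas([bp(-.042,y,.035,np.pi/2) for y in (-.325,-.315,-.27,-.2)])])"; python3 b.py 9 wrist|grep wedge
```

```text
[ 0.52838322 -0.22694312  0.03465751] [-3.14110587e+00 -3.77814132e-04  1.50331153e+00] 26.05
[[34.5, -0.4, -0.3, -0.0], [44.5, -0.4, -0.3, -0.0], [89.5, -0.4, -0.3, -0.0], [159.5, -0.4, -0.3, -0.0]]
wedge_post 0.64 [318. 196.] [ 0.531 -0.177  0.058]
```

{"op": "play_rows", "data": {
  "deltas": [
    [8,0,0,0],
    [16,0,0,0],
    [22,0,0,0],
    [26,0,0,0],
    [29,0,0,0],
    [31,0,0,0],
    [33,0,0,0],
    [34.5,0,0,0],
    [36,0,0,0],
    [37.5,0,0,0],
    [39,0,0,0],
    [40.5,0,0,0],
    [42,0,0,0]
  ]
}}

```text
clock: 27.48
eef_pos: [0.5312, -0.1854, 0.0348]
tool_rot: [3.142, 0.0, 1.503]
contact_force: [0.2, -2.1, -0.1]
opening: 0.0006
finger_force: 1.1
```

Pushing the wedge against about 2 N of friction, as expected. Continuing.

{"op": "play_rows", "data": {
  "deltas": [
    [2,0,0,0],
    [4,0,0,0],
    [6,0,0,0],
    [8,0,0,0],
    [10,0,0,0],
    [12,0,0,0],
    [14,0,0,0],
    [16,0,0,0],
    [18,0,0,0],
    [20,0,0,0],
    [22,0,0,0],
    [24,0,0,0],
    [26,0,0,0],
    [28,0,0,0],
    [29,0,0,0],
    [30,0,0,0],
    [31,0,0,0],
    [32,0,0,0]
  ]
}}

```text
clock: 28.98
eef_pos: [0.5334, -0.1533, 0.0348]
tool_rot: [3.142, 0.0, 1.503]
contact_force: [2.1, -1.6, 0.4]
opening: 0.0005
finger_force: 1.0
```

```bash
python3 b.py 10 side wrist|grep -E "corner|vial|eef|wedge"
```

```text
tray_corner 0.69 [199. 190.] [0.19  0.402 0.023]
wedge_post 0.39 [361. 314.] [ 0.538 -0.136  0.058]
tray_corner 0.74 [348.  30.] [ 0.551 -0.049  0.023]
wedge 0.98 [329.  25.] [ 0.544 -0.045  0.008]
wedge_post 0.63 [319. 284.] [ 0.534 -0.136  0.058]
{'clock': 29.683, 'joint_pos': [0.515, 0.683, -0.419, 1.882, 0.428, 0.666, -0.229], 'dq': [-0.001, -0.002, 0.002, 0.0, 0.0, -0.001, 0.0], 'joint_efforts': [-0.047, -53.797, -5.882, -16.084, -0.061, 0.004, 0.0], 'eef_pos': [0.533, -0.153, 0.035], 'tool_rot': [-3.141, -0.0, 1.503], 'contact_force': [-0.275, 0.649, -0.038], 'torque': [-0.026, -0.069, 0.03], 'finger_force': 0.047, 'opening': 0.001}
```

{"op": "play_rows", "data": {
  "deltas": [
    [1,0,0,0],
    [2,0,0,0],
    [3,0,0,0],
    [4,0,0,0],
    [5,0,0,0],
    [6,0,0,0],
    [7,0,0,0],
    [8,0,0,0],
    [9,0,0,0],
    [10,0,0,0]
  ]
}}

```text
clock: 30.52
eef_pos: [0.5339, -0.1432, 0.0348]
tool_rot: [-3.141, 0.0, 1.503]
contact_force: [-0.6, -1.8, -0.6]
opening: 0.0002
finger_force: 1.1
```

{"op": "play_rows", "data": {
  "deltas": [
    [1,0,0,0],
    [2,0,0,0],
    [3,0,0,0]
  ]
}}

```text
clock: 30.77
eef_pos: [0.5342, -0.1402, 0.0348]
tool_rot: [-3.141, -0.0, 1.503]
contact_force: [-1.2, -1.9, -0.5]
opening: 0.0006
finger_force: 1.1
```

{"op": "play_rows", "data": {
  "deltas": [
    [1,0,0,0],
    [2,0,0,0],
    [3,0,0,0]
  ]
}}

```text
clock: 31.02
eef_pos: [0.5343, -0.1375, 0.0348]
tool_rot: [-3.141, 0.0, 1.503]
contact_force: [-1.1, -3.1, 0.1]
opening: 0.0006
finger_force: 1.8
```

{"op": "play_rows", "data": {
  "deltas": [
    [0.7,0,0,0],
    [1.4,0,0,0],
    [2,0,0,0],
    [2,0,0,0]
  ]
}}

```text
clock: 31.35
eef_pos: [0.5344, -0.136, 0.0348]
tool_rot: [-3.141, 0.001, 1.503]
contact_force: [-0.9, -4.1, -0.1]
opening: 0.0006
finger_force: 2.4
```

{"op": "play_rows", "data": {
  "deltas": [
    [0.7,0,0,0],
    [1.4,0,0,0],
    [2,0,0,0],
    [2,0,0,0]
  ]
}}

```text
clock: 31.68
eef_pos: [0.5345, -0.1347, 0.0348]
tool_rot: [-3.141, 0.002, 1.502]
contact_force: [-0.6, -5.4, -0.2]
opening: 0.0003
finger_force: 3.2
```

{"op": "play_rows", "data": {
  "deltas": [
    [0.7,0,0,0],
    [1.4,0,0,0],
    [2,0,0,0],
    [2,0,0,0]
  ]
}}

```text
clock: 32.02
eef_pos: [0.5345, -0.1336, 0.0348]
tool_rot: [-3.141, 0.002, 1.502]
contact_force: [-1.3, -8.0, 0.5]
opening: 0.0002
finger_force: 4.1
```

{"op": "play_rows", "data": {
  "deltas": [
    [0.7,0,0,0],
    [1.4,0,0,0],
    [2,0,0,0],
    [2,0,0,0]
  ]
}}

```text
clock: 32.35
eef_pos: [0.5346, -0.1325, 0.0348]
tool_rot: [-3.141, 0.003, 1.501]
contact_force: [-1.7, -10.1, 0.9]
opening: 0.0006
finger_force: 5.1
```

{"op": "play_rows", "data": {
  "deltas": [
    [-2,0,0,0],
    [-5,0,0,0],
    [-9,0,0,0],
    [-15,0,0,0],
    [-25,0,0,0],
    [-40,0,0,0],
    [-55,0,0,0],
    [-60,0,-10,0],
    [-60,0,-40,0],
    [-60,0,-75,0],
    [-60,0,-110,0],
    [-60,0,-140,0],
    [-60,0,-140,0]
  ]
}}

```text
clock: 33.43
eef_pos: [0.5349, -0.1897, 0.1816]
tool_rot: [3.131, 0.002, 1.503]
contact_force: [1.2, 0.5, -0.4]
opening: 0.0004
finger_force: 0.0
```

```bash
python3 b.py 11 side wrist|grep -E "corner|vial|eef|wedge"
```

```text
tray_corner 0.55 [195. 188.] [0.179 0.412 0.023]
wedge 0.71 [353. 286.] [ 0.55  -0.021  0.008]
wedge_post 0.67 [359. 308.] [ 0.538 -0.118  0.058]
wedge_post 0.61 [407. 437.] [ 0.552 -0.437  0.058]
wedge_post 0.59 [321. 104.] [ 0.536 -0.114  0.058]
{'clock': 34.133, 'joint_pos': [0.656, 0.495, -0.519, 1.787, 0.297, 0.938, -0.056], 'dq': [0.0, -0.003, -0.0, -0.001, 0.0, 0.0, -0.002], 'joint_efforts': [-0.007, -48.984, -5.758, -22.122, -0.053, 0.014, 0.0], 'eef_pos': [0.531, -0.189, 0.175], 'tool_rot': [-3.141, -0.0, 1.503], 'contact_force': [-0.487, 0.064, -0.009], 'torque': [-0.048, -0.078, -0.058], 'finger_force': 0.0, 'opening': 0.0}
```

View pics/side11.png

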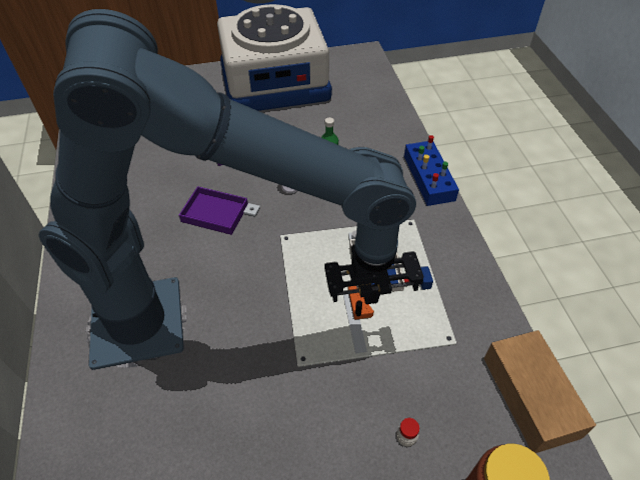

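The wedge stayed where I left it, with the post at (359,308). The arm hides the tray at (385,275), so I'll back away and check with the networks.

{"op": "play_rows", "data": {
  "deltas": [
    [-25,0,-10,0],
    [-55,0,-20,0],
    [-85,0,-30,0],
    [-115,0,-40,0],
    [-140,0,-50,0],
    [-160,0,-50,0],
    [-160,0,-50,0],
    [-160,0,-50,0]
  ]
}}

```text
clock: 34.8
eef_pos: [0.5196, -0.3497, 0.2245]
tool_rot: [-3.141, -0.0, 1.501]
contact_force: [0.1, 0.5, -0.2]
opening: 0.0004
finger_force: 0.0
```

```bash
python3 b.py 12 side scene|grep -vE "wrist"; python3 -c "
from p import *
print(tp(-.067-.06,0,.02,-.18))"
```

```text
side [[0.975, -0.173, 0.139, 0.299], [-0.222, -0.755, 0.617, -0.779], [-0.002, -0.633, -0.774, 1.18]]
tray 0.65 [263. 134.] [0.415 0.629 0.008]
tray 0.37 [406. 440.] [ 0.558 -0.428  0.008]
tray_corner 0.78 [358. 292.] [ 0.555 -0.052  0.023]
tray_corner 0.64 [210. 141.] [0.242 0.616 0.023]
wedge 0.95 [353. 287.] [ 0.549 -0.023  0.008]
wedge_post 0.73 [360. 306.] [ 0.54  -0.113  0.058]
scene [[0.598, 0.438, -0.671, 1.603], [0.801, -0.339, 0.493, -0.741], [-0.012, -0.832, -0.554, 1.02]]
dock 0.95 [352. 270.] [0.589 0.122 0.   ]
tray 0.91 [346. 220.] [0.358 0.29  0.008]
tray 0.85 [350. 268.] [0.585 0.119 0.008]
tray_corner 0.79 [345. 190.] [0.209 0.401 0.023]
tray_corner 0.73 [301. 280.] [ 0.557 -0.049  0.023]
wedge 0.66 [308. 278.] [ 0.548 -0.017  0.008]
wedge 0.24 [297. 277.] [ 0.524 -0.039  0.008]
wedge_post 0.71 [279. 276.] [ 0.542 -0.112  0.058]
vial_mid 0.54 [326. 278.] [0.604 0.011 0.033]
{'clock': 35.5, 'joint_pos': [0.86, 0.537, -0.487, 1.576, 0.272, 1.097, 0.238], 'dq': [-0.001, -0.002, -0.001, 0.001, -0.001, 0.0, 0.0], 'joint_efforts': [-0.054, -54.49, -5.969, -24.615, -0.054, 0.034, -0.0], 'eef_pos': [0.52, -0.349, 0.225], 'tool_rot': [-3.142, -0.0, 1.503], 'contact_force': [0.569, -0.317, 0.535], 'torque': [-0.069, -0.113, -0.012], 'finger_force': 0.0, 'opening': 0.0}
[np.float64(0.5513624752807905), np.float64(-0.047017162475193885), 0.02, 3.0145926535897933]
```

```bash
python3 -c "
from rig import env
print(env.job_done())"
```

```text
the job is handed in; nothing more can be done
None
```

I pressed the tray against the stop at about 8–10 N, then pushed the wedge in behind it to about 10 N until it jammed. I backed the arm off and handed the job in at about 35 s, with the tray looking home, the wedge holding and the vial in place; the hand-in returned no verdict, and the clamp force after release was not measured.

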